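# Gauge the inside depth of the onion keeper

## Robot

A 6-joint arm with a two-finger parallel gripper is mounted at the origin on the work surface. World frame = base frame: x ahead of the robot, y to its left, z up, the work surface at z = 0. Lengths are in m, angles in rad, forces in N, time in s.
With the tool pointing down it reaches from about 0.375 to 0.9 m from the base axis. Payload 3.1 kg.
Tool frame: the origin (TCP) lies on the centre line of the jaws, within the pads' length; the fingertips stand 17 mm ahead of it and the grasp point (between the pads) lies 2 mm behind it; y points along the fingers, z is the direction in which the jaws open and shut, and the axes are right-handed (so a half turn about y gives the same grasp; the last joint's range is limited). The gripper opens to 85 mm and grips with 20 to 120 N. Pads are 22 mm wide; open, the fingers measure 114 mm over their backs; the gripper's body (76 mm by 85 mm) begins 54 mm behind the grasp point. The pads swing forward as they close: fully open they stand 13 mm farther back than shut.
Start: joints at [-1.51, 0.527, 1.433, -0, 1.181, -0.178], TCP at [0.148, -0.607, 0.248] pointing down, gripper open.
Joint ranges: [-3.08, 3.08], [-0.75, 2.2], [0.22, 2.44], [-1.43, 4.57], [0, 2.65], [-2.85, 2.85]. Speed limits (rad/s): [2.79, 2.79, 3.14, 3.14, 3.14, 3.14].

## Interface

Orientations are given as a unit quaternion [x, y, z, w].
In Python, from station import manip gives the robot as it stands.
- The arm moves only by the shell command python3 -m handwheel 'ROWS' [FORCE]. ROWS is JSON, one flat list of numbers, 7 for each row, row after row: the shift along the tool's x, y, z in cm, then the turn, a rotation vector about the tool's x, y, z in rad, then the finger opening in cm, from 0 to 8.54. A call has 1 to 10 rows; each row is the pose to reach, as a shift and turn from the pose commanded when the call began, along the tool's axes at that moment; what a row does not reach only later rows make up. A row lasts 1/12 s, in which the tool goes at most 41.7 mm and 7.16 degrees, less where a joint would pass 70% of its speed; a pose out of reach is approached as far as the arm can. A call with a gripper value outside its range is refused whole. The fingers move at their own pace and stop on an object; FORCE is the grip in N (left out, the last holds). Time passes only in rows, so rows that repeat a pose let the fingers close. It gives the time, the measured TCP pose, the force and the opening at its end, in the units of the state.
- manip.sense(): the state, without advancing time (a new reading comes with each control period).
- manip.snapshot(name): name is "side" or "top"; returns a dict with "frame" (480x640x3 uint8, red, green, blue), "depth" (480x640 float32, m along the optical axis (not along the pixel's ray), 0 where there is no reading), "camera_matrix" (3x3 intrinsics, pixels), "k1" (the pictures are not rectified: a ray, as slopes to the right and down, at radius r is drawn at 1 + k1 r^2 times it, then the intrinsics apply), "rvec" (rotation vector, rad) and "tvec" (3), from world to camera coordinates, as OpenCV has them. Camera axes: x right, y down, z forward; pixel columns grow to the right and rows downward; lengths in m; the calibration is good to about 2 mm. A picture is of the moment at which its call begins.
- manip.sign_off(): hands the job in, once; it reports no verdict.
The state is a dict: "t": time; "q": joint angles; "qd": joint speeds; "tau": joint torques, N m; "tcp_pos": TCP position; "tool_rot": TCP orientation; "force": force on the tool from outside, world axes, zero at the start; "ft_torque": the same for the moment, N m; "finger_gap": opening from 0.0 (shut) to 1.0 (fully open).
Only numpy, scipy, OpenCV 4.12 (cv2) and the standard library are available. Lean on these libraries where they do the work, as an engineer would, in place of code of your own. Each camera call takes 0.05 s, during which the arm holds its last target.

## Task

Find out how deep the empty onion keeper is inside: take the wooden depth gauge out of the low grey tub by its handle and lower it upright down the middle of the keeper, pressing until the rod stands on the keeper's inner floor and the sliding disc has been pushed up the rod by the rim. Then let go and leave the gauge standing there, disc flat on the rim, so the depth can be read off the rod; do not shift or tip over anything else.

Things in the scene. Friction and masses are not known exactly. Their poses are not given: they have to be found in the camera images.
- gauge_handle (a point): Depth gauge: an upright beech rod 14 mm in diameter with a thicker round handle on top (26 mm diameter, 50 mm long); 165 mm long in all, 125 g with its disc. This point is the centre of the handle, on the rod's axis, 140 mm above the rod's foot and 25 mm below the top; z points up along the rod. At the start it stands upright in the tub. Loose; round, so it can be gripped at any yaw.
- gauge_tip (a point): Centre of the flat foot of the gauge's rod; z points up along the rod.
- disc_under (a point): Centre of the underside of the gauge's sliding disc: pale plywood, 110 mm diameter, 8 mm thick, on the rod. Its underside is 50 mm above the foot at the start, and it slides up the rod to at most 105 mm above the foot. It is stiff: about 5 N is needed to slide it, so it stays where it is left and the gauge's own weight does not move it; the rim of a vessel pushes it up the rod as the rod is pressed down.
- disc (a joint): Slide of the disc up the rod from its lowest place (m): 0 = underside 50 mm above the foot, 0.055 = highest. The depth marked is 50 mm plus this.
- keeper_rim (a point): Onion keeper: empty open-topped red plastic pot with a bulging, onion-like round body, 125 mm tall, 112 mm across the belly, mouth 84 mm outside and 76 mm inside diameter. Stands fixed on the work surface. This point is the centre of its mouth at rim height; z points up.
- keeper_floor (a point): Centre of the top of the raised grey drain plate that is the keeper's inner floor. Rigid and fixed; it lies 65 to 95 mm below the rim, different every time. z points up.
- tub_rim (a point): Low grey plastic tub in which the gauge stands at the start: 56 mm tall, 88 mm across, inner floor 50 mm below the rim, fixed. This point is the centre of its mouth at rim height.
- jar: Small closed glass jar, 58 mm diameter, 85 mm tall, loose; origin at the centre of its underside. Leave alone.
- press: Stainless steel garlic press lying flat, about 175 mm long, 30 mm high, loose; origin under its middle, x along it. Leave alone.
- lid_a: One of two matching blue plastic lids lying flat side by side, 92 mm diameter, 14 mm thick, loose; origin at the centre of its underside. Leave alone.
- lid_b: The other blue lid, same size; origin at the centre of its underside. Leave alone.
- tin: Closed food tin, 68 mm diameter, 75 mm tall, loose; origin at the centre of its underside. Leave alone.
- cup: Open steel cup, 72 mm diameter, 70 mm tall, loose; origin at the centre of its underside. Leave alone.
Mind the look-alikes: they are no part of the job. What is shaped like the part that bears gauge_handle but orange or turquoise is not meant.

How it is judged:
By the outcome, as a careful person would: the job done as asked, in the order asked, and still so for the second after the job is handed in, with the robot touching nothing.
It also fails if it takes over 40 s, if anything falls off the work surface, if the arm or the gripper's body presses on something with over 40 N, if the wrist force passes 120 N, or if a joint passes its speed limit or range.

## Working session

There is one attempt and no reset: what is moved stays moved. The work goes in short steps, Python scripts to look and compute and a shell command to move; the robot and the scene stay as the last step left them, time stands still between calls to the robot, and variables do not carry over. Pictures are saved under pics/ and viewed, and the job is handed in when it is done.

```bash
ls; mkdir -p pics
cat > h.py <<'E'
import numpy as np, cv2
from station import manip
def snap(n):
    s=manip.snapshot(n); np.savez('last_'+n+'.npz',**s); return s
def rays(s,uv):
    K=np.array(s['camera_matrix']);k1=float(s['k1']);R,_=cv2.Rodrigues(np.array(s['rvec'],float));t=np.array(s['tvec'],float).ravel()
    p=cv2.undistortPoints(np.array(uv,float).reshape(-1,1,2),K,np.array([k1,0,0,0,0.])).reshape(-1,2)
    d=np.c_[p,np.ones(len(p))]
    return -R.T@t, d@R   # origin, dirs (depth-scaled)
def onplane(s,uv,z):
    o,d=rays(s,uv); return o+d*((z-o[2])/d[:,2])[:,None]
def cloud(s):
    h,w=s['depth'].shape
    u,v=np.meshgrid(np.arange(w),np.arange(h))
    o,d=rays(s,np.c_[u.ravel(),v.ravel()])
    P=o+d*s['depth'].ravel()[:,None]; P[s['depth'].ravel()==0]=np.nan
    return P.reshape(h,w,3)
E
python3 - <<'E'
from h import *
for n in('top','side'):
    s=snap(n); cv2.imwrite(f'pics/{n}0.png',s['frame'][...,::-1]); print(n,s['rvec'],s['tvec'],s['k1'],s['camera_matrix'])
print(manip.sense())
E
```

```text
pics
top [ 2.18132491 -2.16749304  0.0974754 ] [0.02885363 0.52117767 1.23651693] -0.11108050573719686 [[443.75403783   0.         316.47949541]
 [  0.         443.75403783 250.32276932]
 [  0.           0.           1.        ]]
side [ 0.4945062  -2.63975921  1.31694805] [0.46404958 0.2040601  1.15008748] -0.012085712190736756 [[464.49863339   0.         325.17876275]
 [  0.         464.49863339 232.85501596]
 [  0.           0.           1.        ]]
{'t': 0.1, 'q': array([-1.51049596e+00,  5.28371712e-01,  1.43374827e+00,  1.72310080e-05,
        1.18138734e+00, -1.78501974e-01]), 'qd': array([ 0.00089179, -0.00254968, -0.00395803, -0.00034994, -0.00165814,
        0.00183632]), 'tau': array([-2.45013780e-04, -4.43304455e+01, -1.78587288e+01, -2.28953159e-04,
        3.89968656e-03,  4.79463381e-06]), 'tcp_pos': array([ 0.14783253, -0.60665555,  0.24744059]), 'tool_rot': array([-0.08418096,  0.70274766, -0.70139682,  0.08427217]), 'force': array([ 0.09533627,  0.02393738, -0.2482027 ]), 'ft_torque': array([ 0.03002057, -0.00496286,  0.05172827]), 'finger_gap': 0.9998066402373135}
```

View pics/top0.png

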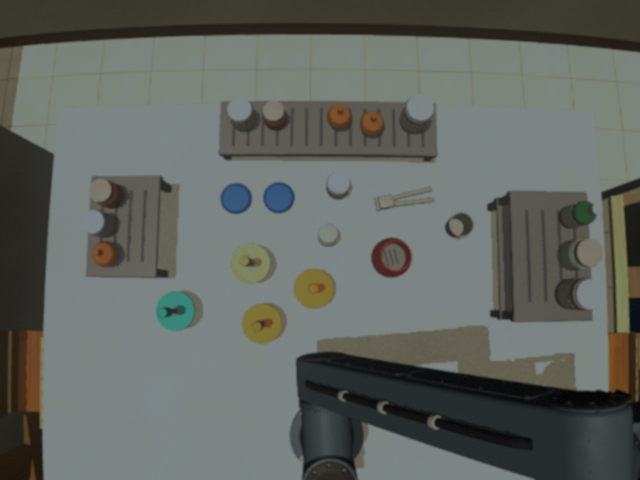

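View pics/side0.png

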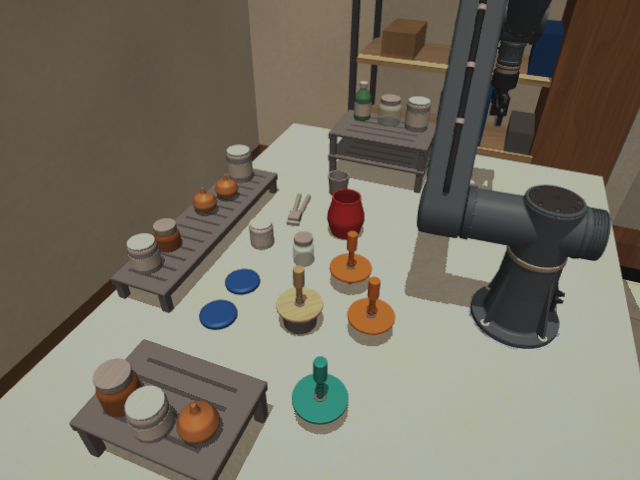

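The top and side images show these candidates:
- Pale wooden gauge in the grey tub: top (252,262), side (300,290).
- Orange gauges: top (315,288) and (263,323).
- Turquoise gauge: top (176,311).

I choose the pale one. The red keeper is at top (391,257), side (346,214). Next I'll check a close crop and measure.

```bash
cat > m.py <<'E'
from h import *
from scipy.spatial.transform import Rotation as Ro
def circ(P):
    A=np.c_[P[:,:2],np.ones(len(P))]; c=np.linalg.lstsq(A,(P[:,:2]**2).sum(1),rcond=None)[0]
    x,y=c[0]/2,c[1]/2; return x,y,np.sqrt(c[2]+x*x+y*y)
if __name__=='__main__':
    S={n:dict(np.load(f'last_{n}.npz')) for n in('top','side')}
    print(Ro.from_quat(manip.sense()['tool_rot']).as_matrix().round(3))
    C={n:cloud(S[n]) for n in S}
    for n,px in(('top',[(252,262),(258,262),(391,257),(235,198),(240,275)]),('side',[(299,290),(299,272),(346,214),(219,315),(285,307)])):
        for u,v in px: print(n,u,v,C[n][v,u].round(4), S[n]['frame'][v,u])
    a=S['top']['frame'][210:310,210:440]; b=S['side']['frame'][180:340,260:400]
    a=cv2.resize(a,None,fx=3,fy=3,interpolation=2);b=cv2.resize(b,None,fx=3.5,fy=3.5,interpolation=2)
    cv2.imwrite('pics/ca.png',a[...,::-1]);cv2.imwrite('pics/cb.png',b[...,::-1])
E
python3 m.py
```

```text
[[-0.972 -0.     0.237]
 [-0.237  0.002 -0.972]
 [-0.    -1.    -0.002]]
top 252 262 [0.4836 0.2083 0.0696] [59 57 51]
top 258 262 [0.4841 0.1926 0.0637] [103  86  62]
top 391 257 [ 0.5013 -0.1756  0.0497] [81 80 74]
top 235 198 [0.6736 0.2705 0.012 ] [ 57  88 124]
top 240 275 [0.448  0.2419 0.0624] [123 127  89]
side 299 290 [0.479  0.2169 0.111 ] [78 58 40]
side 299 272 [0.4745 0.2239 0.173 ] [163 138  90]
side 346 214 [ 0.4839 -0.1297  0.0961] [125  31  28]
side 219 315 [0.6657 0.2762 0.0143] [ 38  74 123]
side 285 307 [0.5064 0.2375 0.0655] [176 161 113]
```

```bash
sleep 3
```

```text
(no output)
```

View pics/ca.png

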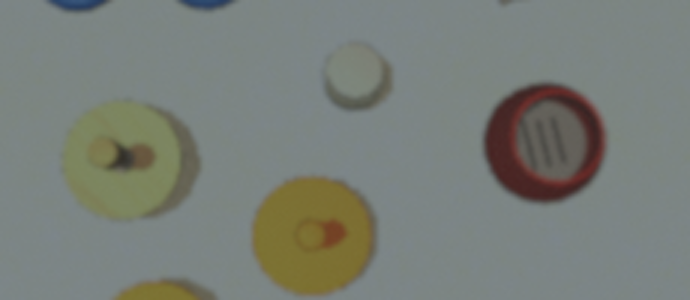

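View pics/cb.png

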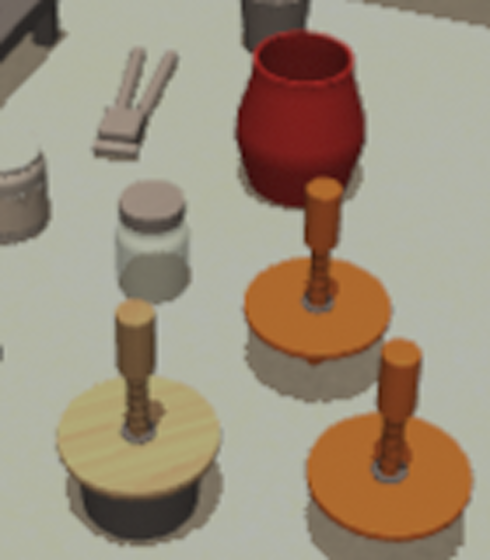

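The crop shows the pale beech gauge standing in the dark-grey tub, with its handle at side (299,272) and its disc on the rim. The orange ones have no tub. The floor of the red keeper is visible from above. Now the precise centres.

```bash
cat > m2.py <<'E'
from m import *
S={n:dict(np.load(f'last_{n}.npz')) for n in('top','side')}
for n in S:
    s=S[n];P=cloud(s)
    X,Y,Z=P[...,0],P[...,1],P[...,2]
    f=s['frame'].astype(int)
    near=lambda x,y,r:np.hypot(X-x,Y-y)<r
    def hull(m,z):
        m=m.astype(np.uint8); nc,l,st,_=cv2.connectedComponentsWithStats(m); k=1+np.argmax(st[1:,4])
        c=max(cv2.findContours((l==k).astype(np.uint8),0,1)[0],key=len)
        h=cv2.convexHull(c).reshape(-1,2); return onplane(s,cv2.findContours((cv2.fillConvexPoly(np.zeros_like(m),h,1)),0,1)[0][0].reshape(-1,2),z)
    d=hull(near(.475,.22,.08)&(Z>.048)&(Z<.08),.064); print(n,'disc',circ(d))
    ht=near(.475,.222,.05)&(Z>.155)&(Z<.185); print('handle top px',ht.sum(),np.nanmean(P[ht],0), 'range z',np.nanmax(Z[ht]))
    hh=near(.475,.222,.05)&(Z>.125)&(Z<.19); print('handle',hh.sum(),P[hh].mean(0),P[hh].min(0),P[hh].max(0))
    k=near(.49,-.16,.075)&(Z>.112)&(Z<.14)&(f[...,0]>1.6*f[...,1]); print('rim px',k.sum(),P[k].mean(0),'depthfit',circ(P[k]))
    kk=hull(k,.125); print('rim hull',circ(kk))
    fl=near(.5,-.16,.04)&(Z<.07)&(Z>.02); print('floor',fl.sum(),P[fl].mean(0) if fl.sum() else'', np.nanmedian(Z[fl]) if fl.sum() else '')
    for nm,m in (('tin/jar',near(.58,.03,.1)&(Z>.06)),):
        print(nm,P[m].mean(0) if m.sum() else '')
E
python3 m2.py
```

```text
top disc (np.float64(0.48064644863963424), np.float64(0.2146182211918216), np.float64(0.05456894867335863))
handle top px 89 [0.48074154 0.21355893 0.17069079] range z 0.1774399913434681
handle 108 [0.48009788 0.21224677 0.16513842] [0.46837872 0.2016983  0.12600763] [0.49230124 0.22647673 0.17743999]
rim px 161 [ 0.49821958 -0.1669493   0.12245111] depthfit (np.float64(0.4995004948830459), np.float64(-0.1745960485823025), np.float64(0.04015131076898424))
rim hull (np.float64(0.4989336146523773), np.float64(-0.17277136525848374), np.float64(0.04138088237176323))
floor 360 [ 0.50285219 -0.17174768  0.04882274] 0.04835792542115602
tin/jar [0.56060658 0.00184016 0.08392678]
side disc (np.float64(0.48030131915217694), np.float64(0.21415266430736307), np.float64(0.055570541986224714))
handle top px 133 [0.47930878 0.21632188 0.16722929] range z 0.17390041184349114
handle 245 [0.4784067  0.21803796 0.15481359] [0.46769503 0.19950807 0.12523625] [0.49341402 0.22619014 0.17390041]
rim px 261 [ 0.49945481 -0.17135005  0.12002489] depthfit (np.float64(0.4994706655381057), np.float64(-0.176742587388408), np.float64(0.040448069698354794))
rim hull (np.float64(0.49762626491022455), np.float64(-0.16817158042896563), np.float64(0.04736596521453352))
floor 215 [ 0.49857785 -0.12809542  0.04669394] 0.047872184148381236
tin/jar [0.55856782 0.00695017 0.07912243]
```

```bash
cat > d.py <<'E'
import sys
from m import *
t=np.array(list(map(float,sys.argv[1:4]))); s=manip.sense(); R=Ro.from_quat(s['tool_rot']).as_matrix()
print('t',s['t'],'tcp',s['tcp_pos'].round(4),'F',s['force'].round(2),'gap',s['finger_gap'],'q',s['q'].round(2))
print('shift cm',(R.T@(t-s['tcp_pos'])*100).round(2),'toolrot',R.round(3).tolist())
E
python3 d.py 0.40 -0.35 0.27; python3 d.py 0.4805 0.2145 0.27
```

```text
t 0.1 tcp [ 0.1478 -0.6067  0.2474] F [ 0.1   0.02 -0.25] gap 0.9998066402373135 q [-1.51  0.53  1.43  0.    1.18 -0.18]
shift cm [-30.57  -2.21 -18.98] toolrot [[-0.972, -0.0, 0.237], [-0.237, 0.002, -0.972], [-0.0, -1.0, -0.002]]
t 0.1 tcp [ 0.1478 -0.6067  0.2474] F [ 0.1   0.02 -0.25] gap 0.9998066402373135 q [-1.51  0.53  1.43  0.    1.18 -0.18]
shift cm [-51.75  -2.1  -71.92] toolrot [[-0.972, -0.0, 0.237], [-0.237, 0.002, -0.972], [-0.0, -1.0, -0.002]]
```

```bash
python3 -m handwheel '[-3,-2,-2,0,0,0,8.54,-6,-2,-4,0,0,0,8.54,-9.5,-2.2,-6,0,0,0,8.54,-13,-2.2,-8,0,0,0,8.54,-16.5,-2.2,-10,0,0,0,8.54,-20,-2.2,-12.3,0,0,0,8.54,-23.5,-2.2,-14.5,0,0,0,8.54,-27,-2.2,-16.8,0,0,0,8.54,-30.6,-2.2,-19,0,0,0,8.54,-30.6,-2.2,-19,0,0,0,8.54]' 60; python3 d.py 0.4805 0.2145 0.27
```

```text
t: 0.93
tcp_pos: [0.4039, -0.3441, 0.27]
tool_rot: [-0.086, 0.703, -0.7, 0.087]
force: [-0.6, 0.0, -0.4]
finger_gap: 0.999
t 0.9333 tcp [ 0.4039 -0.3441  0.27  ] F [-0.63  0.01 -0.37] gap 0.9992311632999419 q [-0.92  0.37  1.64  0.    1.13  0.41]
shift cm [-21.02   0.24 -52.32] toolrot [[-0.97, 0.001, 0.243], [-0.243, 0.004, -0.97], [-0.002, -1.0, -0.004]]
```

```bash
python3 -m handwheel '[-1.5,0,-3.6,0,0,0,8.54,-3,0,-7.2,0,0,0,8.54,-4.5,0,-10.8,0,0,0,8.54,-6,0,-14.4,0,0,0,8.54,-7.5,0,-18,0,0,0,8.54,-9,0,-21.6,0,0,0,8.54,-10.5,0,-25.2,0,0,0,8.54,-12,0,-28.8,0,0,0,8.54,-13,0,-32.4,0,0,0,8.54,-14.5,0,-36,0,0,0,8.54]' ; python3 d.py 0.4805 0.2145 0.27
```

```text
t: 1.77
tcp_pos: [0.455, 0.0353, 0.2701]
tool_rot: [-0.085, 0.702, -0.702, 0.084]
force: [1.0, -0.4, -0.7]
finger_gap: 0.998
t 1.7667 tcp [0.455  0.0353 0.2701] F [ 1.03 -0.38 -0.71] gap 0.9979472860281933 q [-0.17  0.27  1.81 -0.    1.06  1.16]
shift cm [-6.710e+00  1.000e-02 -1.681e+01] toolrot [[-0.972, -0.001, 0.236], [-0.236, -0.0, -0.972], [0.001, -1.0, -0.0]]
```

```bash
python3 -m handwheel '[-1.4,0,-3.4,0,0,0,8.54,-2.8,0,-6.8,0,0,0,8.54,-4.2,0,-10.2,0,0,0,8.54,-5.4,0,-13.4,0,0,0,8.54,-6,0,-15.2,0,0,0,8.54,-6.4,0,-16,0,0,0,8.54,-6.4,0,-16,0,0,0,8.54,-6.4,0,-16,0,0,0,8.54,-6.4,0,-16,0,0,0,8.54]' ; python3 d.py 0.4805 0.2145 0.146
python3 - <<'E'
from h import *
for n in('side','top'):
    s=snap(n); cv2.imwrite(f'pics/{n}1.png',s['frame'][...,::-1])
E
```

```text
t: 2.52
tcp_pos: [0.4801, 0.203, 0.2701]
tool_rot: [0.084, -0.702, 0.702, -0.083]
force: [-0.0, 0.2, 0.0]
finger_gap: 1.001
t 2.5167 tcp [0.4801 0.203  0.2701] F [-0.03  0.17  0.  ] gap 1.000521199657603 q [ 0.19  0.36  1.66 -0.    1.12  1.52]
shift cm [-0.32 12.41 -1.11] toolrot [[-0.972, -0.001, 0.235], [-0.235, -0.001, -0.972], [0.001, -1.0, 0.001]]
```

```bash
sleep 4
```

```text
(no output)
```

View pics/side1.png

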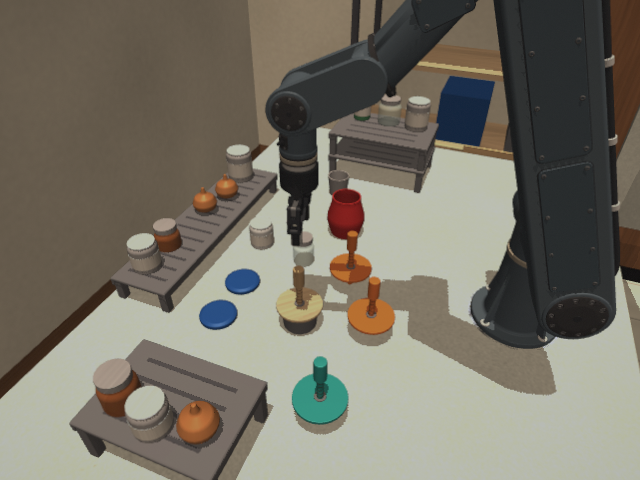

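The gripper hangs clear above the pale handle at side (299,272) and everything is still in place. Now I'll line up and descend.

```bash
python3 -m handwheel '[-0.3,0,-1.1,0,0,0,8.54,-0.3,1.5,-1.1,0,0,0,8.54,-0.3,3.5,-1.1,0,0,0,8.54,-0.3,5.5,-1.1,0,0,0,8.54,-0.3,7.5,-1.1,0,0,0,8.54,-0.3,9.5,-1.1,0,0,0,8.54,-0.3,11,-1.1,0,0,0,8.54,-0.3,12.1,-1.1,0,0,0,8.54,-0.3,12.4,-1.1,0,0,0,8.54,-0.3,12.4,-1.1,0,0,0,8.54]' ; python3 d.py 0.4805 0.2145 0.146
python3 - <<'E'
from h import *
s=snap('side'); cv2.imwrite(f'pics/side2.png',cv2.resize(s['frame'][180:340,220:400],None,fx=3.5,fy=3.5,interpolation=2)[...,::-1])
E
```

```text
t: 3.45
tcp_pos: [0.4803, 0.2157, 0.1456]
tool_rot: [0.085, -0.702, 0.702, -0.083]
force: [0.1, -0.6, 0.6]
finger_gap: 1.002
t 3.45 tcp [0.4803 0.2157 0.1456] F [ 0.14 -0.63  0.63] gap 1.0020025428098367 q [0.21 0.55 1.77 0.   0.82 1.54]
shift cm [ 0.01 -0.04  0.13] toolrot [[-0.972, -0.002, 0.236], [-0.236, -0.0, -0.972], [0.002, -1.0, -0.0]]
```

```bash
sleep 4
```

```text
(no output)
```

View pics/side2.png

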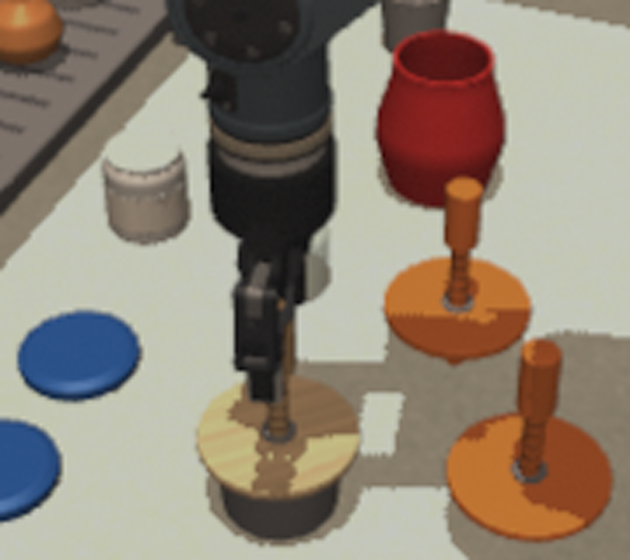

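The fingers straddle the pale handle in the crop, and the gauge still stands upright in the tub. Closing.

```bash
python3 -m handwheel '[0,0,0,0,0,0,0,0,0,0,0,0,0,0,0,0,0,0,0,0,0,0,0,0,0,0,0,0,0,0,0,0,0,0,0,0,0,0,0,0,0,0,0,0,0,0,0,0,0,0,0,0,0,0,0,0,0,0,0,0,0,0,0,0,0,0,0,0,0,0]' 70; python3 d.py 0.4805 0.2145 0.29
```

```text
t: 4.33
tcp_pos: [0.4807, 0.2158, 0.1464]
tool_rot: [-0.084, 0.702, -0.702, 0.084]
force: [-0.9, -0.7, 1.9]
finger_gap: 0.29
t 4.3333 tcp [0.4807 0.2158 0.1464] F [-0.94 -0.73  1.89] gap 0.2900410834172351 q [0.21 0.55 1.77 0.   0.82 1.54]
shift cm [  0.05 -14.36   0.12] toolrot [[-0.972, 0.0, 0.237], [-0.237, 0.0, -0.972], [-0.0, -1.0, 0.0]]
```

```bash
python3 -m handwheel '[0,-0.7,0,0,0,0,0,0,-2.5,0,0,0,0,0,0,-5,0,0,0,0,0,0,-7.5,0,0,0,0,0,0,-10,0,0,0,0,0,0,-12.5,0,0,0,0,0,0,-15,0,0,0,0,0,0,-16.5,0,0,0,0,0,0,-17,0,0,0,0,0,0,-17,0,0,0,0,0]'; python3 d.py 0.499 -0.174 0.316
python3 - <<'E'
from h import *
s=snap('side'); cv2.imwrite(f'pics/side3.png',s['frame'][...,::-1])
E
```

```text
t: 5.17
tcp_pos: [0.481, 0.216, 0.3177]
tool_rot: [-0.083, 0.702, -0.702, 0.085]
force: [0.7, 0.0, -1.3]
finger_gap: 0.29
t 5.1667 tcp [0.481  0.216  0.3177] F [ 0.7   0.04 -1.29] gap 0.290005875856486 q [0.21 0.31 1.59 0.   1.23 1.54]
shift cm [ 7.48  0.15 38.32] toolrot [[-0.972, 0.003, 0.237], [-0.237, 0.001, -0.972], [-0.003, -1.0, 0.0]]
```

```bash
sleep 4
```

```text
(no output)
```

View pics/side3.png

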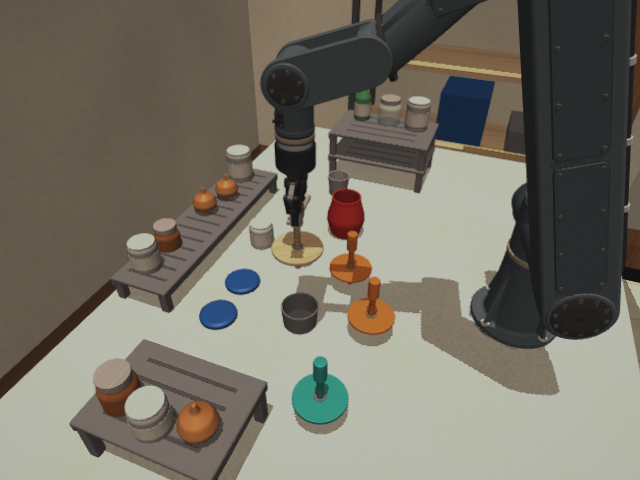

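The gauge is out of the tub, upright in the jaws, with its disc at side (297,248). Nothing else has moved. Now I'll carry it across, gently.

```bash
python3 -m handwheel '[0.3,0,1.5,0,0,0,0,0.9,0,4.5,0,0,0,0,1.5,0,7.5,0,0,0,0,2.1,0,10.5,0,0,0,0,2.7,0,13.5,0,0,0,0,3.3,0,16.5,0,0,0,0,3.9,0,19.5,0,0,0,0,4.4,0,22.5,0,0,0,0,5,0,25.5,0,0,0,0,5.5,0,28,0,0,0,0]'; python3 d.py 0.499 -0.174 0.316
```

```text
t: 6.05
tcp_pos: [0.4923, -0.0709, 0.3143]
tool_rot: [-0.085, 0.703, -0.702, 0.083]
force: [0.1, 0.5, -1.1]
finger_gap: 0.285
t 6.05 tcp [ 0.4923 -0.0709  0.3143] F [ 0.11  0.47 -1.13] gap 0.2851654090918663 q [-0.37  0.28  1.66 -0.    1.21  0.97]
shift cm [ 1.78 -0.18 10.17] toolrot [[-0.972, -0.004, 0.236], [-0.236, 0.001, -0.972], [0.004, -1.0, -0.002]]
```

```bash
python3 -m handwheel '[0.5,0,2.5,0,0,0,0,0.9,0,5,0,0,0,0,1.3,0,7,0,0,0,0,1.6,0,8.5,0,0,0,0,1.8,0,9.4,0,0,0,0,1.8,0,9.7,0,0,0,0,1.8,0,9.7,0,0,0,0,1.8,0,9.7,0,0,0,0]'; python3 d.py 0.499 -0.174 0.316
cat > m3.py <<'E'
from m import *
import sys
tcp=manip.sense()['tcp_pos'];tag=sys.argv[1]
for n in('side','top'):
    s=snap(n); cv2.imwrite(f'pics/{n}{tag}.png',s['frame'][...,::-1]); P=cloud(s)
    f=s['frame'].astype(int)
    zt=tcp[2]-.146+.006+.058
    m=(np.hypot(P[...,0]-tcp[0],P[...,1]-tcp[1])<.075)&(abs(P[...,2]-zt)<.016)
    nc,l,st,_=cv2.connectedComponentsWithStats(m.astype(np.uint8)); m=l==1+np.argmax(st[1:,4]); c=P[m]
    A=np.c_[c[:,:2],np.ones(len(c))]; print(n,m.sum(),'plane',np.linalg.lstsq(A,c[:,2],rcond=None)[0].round(3),'medz',np.median(c[:,2]))
    e=max(cv2.findContours(m.astype(np.uint8),0,1)[0],key=len); h=cv2.convexHull(e)
    e=cv2.findContours(cv2.fillConvexPoly(np.zeros(m.shape,np.uint8),h,1),0,1)[0][0].reshape(-1,2)
    print(' disc circ',np.round(circ(onplane(s,e,zt)),4),'from zt',zt)
E
python3 m3.py 4
```

```text
t: 6.72
tcp_pos: [0.4984, -0.1668, 0.3156]
tool_rot: [-0.085, 0.703, -0.701, 0.084]
force: [-0.1, -0.1, -1.1]
finger_gap: 0.29
t 6.7167 tcp [ 0.4984 -0.1668  0.3156] F [-0.06 -0.08 -1.08] gap 0.2899938117848845 q [-0.54  0.32  1.59  0.    1.23  0.8 ]
shift cm [ 0.12 -0.04  0.71] toolrot [[-0.972, -0.002, 0.237], [-0.237, 0.002, -0.972], [0.001, -1.0, -0.002]]
side 676 plane [ 0.005 -0.033  0.227] medz 0.2343492514065516
 disc circ [ 0.4965 -0.1644  0.0582] from zt 0.23357390091568495
top 335 plane [ 0.007 -0.01   0.229] medz 0.23372053629433664
 disc circ [ 0.5114 -0.14    0.0324] from zt 0.23357390091568495
```

```bash
sleep 5
```

```text
(no output)
```

View pics/side4.png

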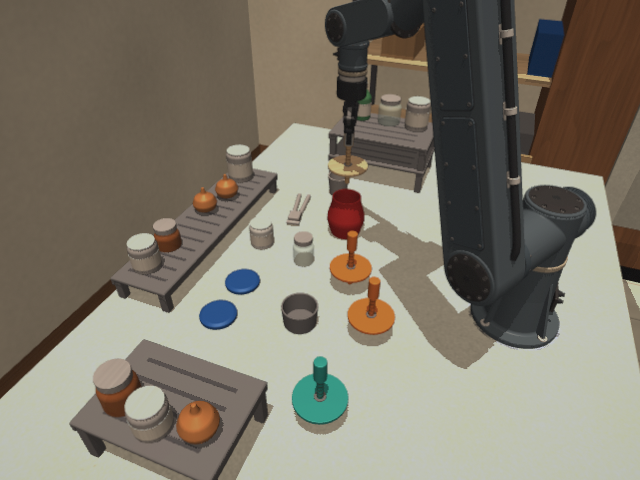

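View pics/top4.png

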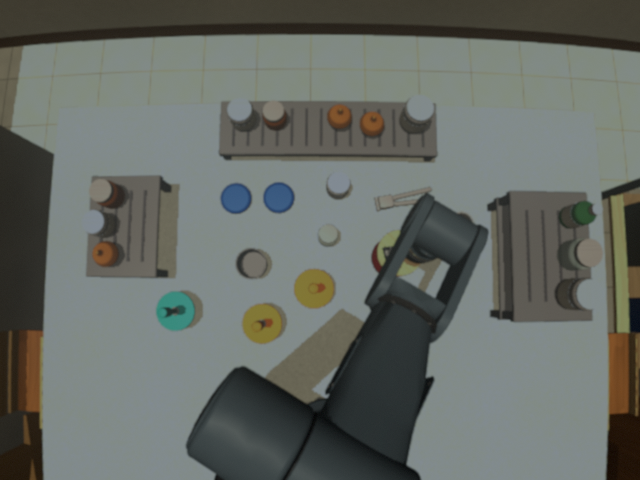

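Side view: the gauge hangs upright above the red keeper, disc (348,167), keeper mouth (346,200). The top view is mostly hidden by the arm. The height agrees, with the disc top at 0.234 m. Descend until just above disc contact.

```bash
python3 -m handwheel '[0.1,0,0.4,0,0,0,0,0.1,0.5,0.7,0,0,0,0,0.1,2,0.7,0,0,0,0,0.1,3.5,0.7,0,0,0,0,0.1,5,0.7,0,0,0,0,0.1,6.5,0.7,0,0,0,0,0.1,8,0.7,0,0,0,0,0.1,9,0.7,0,0,0,0,0.1,9.3,0.7,0,0,0,0,0.1,9.3,0.7,0,0,0,0]'; python3 d.py 0.499 -0.174 0.1885; python3 m3.py 5;python3 - <<'E'
import cv2
cv2.imwrite('pics/c5.png',cv2.resize(cv2.imread('pics/side5.png')[100:270,270:430],None,fx=3.5,fy=3.5,interpolation=2))
E
```

```text
t: 7.65
tcp_pos: [0.4992, -0.1746, 0.2225]
tool_rot: [-0.085, 0.702, -0.702, 0.084]
force: [-0.1, -0.7, -1.1]
finger_gap: 0.289
t 7.65 tcp [ 0.4992 -0.1746  0.2225] F [-0.14 -0.67 -1.08] gap 0.2892593718663437 q [-0.55  0.43  1.7  -0.    1.01  0.78]
shift cm [ 0.    3.4  -0.05] toolrot [[-0.972, -0.002, 0.237], [-0.237, 0.001, -0.972], [0.001, -1.0, -0.001]]
side 650 plane [-0.001 -0.024  0.138] medz 0.14121304677950625
 disc circ [ 0.4976 -0.1735  0.0572] from zt 0.1405069249702871
top 269 plane [ 0.003 -0.013  0.138] medz 0.14122951798886874
 disc circ [ 0.5118 -0.1489  0.0323] from zt 0.1405069249702871
```

```bash
sleep 5
```

```text
(no output)
```

View pics/c5.png

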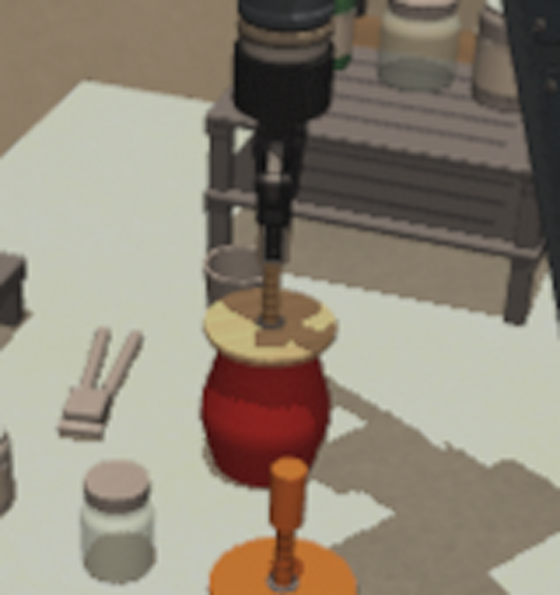

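The disc sits centred just above the rim, and the rod is inside. Pressing slowly in small steps.

```bash
python3 -m handwheel '[0,0.4,0,0,0,0,0,0,0.8,0,0,0,0,0,0,1.2,0,0,0,0,0,0,1.5,0,0,0,0,0,0,1.8,0,0,0,0,0,0,2.1,0,0,0,0,0,0,2.4,0,0,0,0,0,0,2.6,0,0,0,0,0,0,2.6,0,0,0,0,0]'; python3 d.py 0.499 -0.174 0.1885
```

```text
t: 8.5
tcp_pos: [0.5001, -0.1753, 0.1971]
tool_rot: [0.084, -0.702, 0.702, -0.085]
force: [0.9, -2.3, 0.5]
finger_gap: 0.284
t 8.5 tcp [ 0.5001 -0.1753  0.1971] F [ 0.87 -2.26  0.54] gap 0.28383731800018447 q [-0.55  0.47  1.72 -0.    0.95  0.78]
shift cm [ 0.07  0.86 -0.15] toolrot [[-0.972, 0.001, 0.236], [-0.236, -0.001, -0.972], [-0.001, -1.0, 0.001]]
```

```bash
python3 m3.py 6;python3 - <<'E'
import cv2
cv2.imwrite('pics/c6.png',cv2.resize(cv2.imread('pics/side6.png')[110:250,290:410],None,fx=4.2,fy=4.2,interpolation=2))
E
sleep 1; python3 d.py 0.499 -0.174 0.1885
```

```text
side 215 plane [-0.117  0.367  0.221] medz 0.10855108603270947
 disc circ [ 0.4901 -0.1493  0.0406] from zt 0.11509611331373917
top 8 plane [0.168 0.213 0.074] medz 0.13023189340162378
 disc circ [ 0.535  -0.1565  0.0059] from zt 0.11509611331373917
t 8.6 tcp [ 0.4996 -0.1748  0.197 ] F [ 0.67 -1.25  0.96] gap 0.2880060043475404 q [-0.55  0.47  1.72  0.    0.95  0.78]
shift cm [ 0.04  0.85 -0.1 ] toolrot [[-0.972, 0.0, 0.236], [-0.236, 0.0, -0.972], [-0.0, -1.0, -0.0]]
```

```bash
sleep 6
```

```text
(no output)
```

View pics/c6.png

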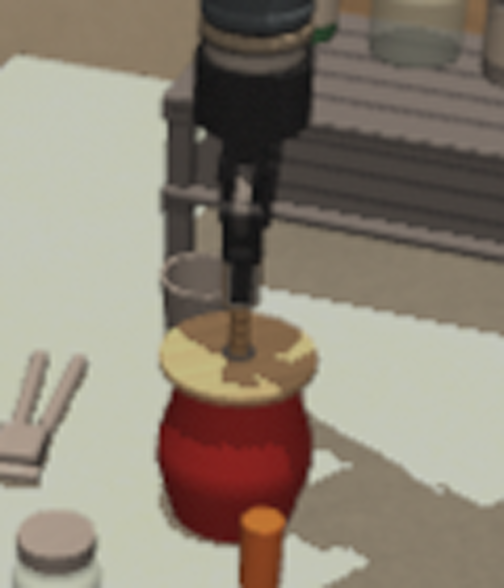

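The disc is now flat on the rim and sliding up the rod. Continuing down to the floor.

```bash
python3 -m handwheel '[0,0.3,0,0,0,0,0,0,0.5,0,0,0,0,0,0,0.7,0,0,0,0,0,0,0.8,0,0,0,0,0,0,0.8,0,0,0,0,0]'; python3 d.py 0.499 -0.174 0.1885
```

```text
t: 9.02
tcp_pos: [0.4996, -0.1749, 0.1891]
tool_rot: [0.084, -0.702, 0.702, -0.084]
force: [2.0, -1.8, 1.7]
finger_gap: 0.286
t 9.0167 tcp [ 0.4996 -0.1749  0.1891] F [ 2.02 -1.78  1.75] gap 0.28597757587641087 q [-0.55  0.48  1.73 -0.    0.93  0.78]
shift cm [ 0.04  0.06 -0.1 ] toolrot [[-0.972, 0.0, 0.236], [-0.236, -0.0, -0.972], [-0.0, -1.0, 0.0]]
```

```bash
python3 -m handwheel '[0,0.2,0,0,0,0,0,0,0.2,0,0,0,0,0,0,0.2,0,0,0,0,0]'; python3 -m handwheel '[0,0.2,0,0,0,0,0,0,0.2,0,0,0,0,0,0,0.2,0,0,0,0,0]'
```

```text
t: 9.27
tcp_pos: [0.4997, -0.1749, 0.1877]
tool_rot: [0.084, -0.702, 0.702, -0.084]
force: [0.5, -0.5, 6.4]
finger_gap: 0.285
t: 9.52
tcp_pos: [0.5001, -0.175, 0.1876]
tool_rot: [0.084, -0.702, 0.703, -0.085]
force: [-1.2, 0.5, 16.9]
finger_gap: 0.288
```

The force rose from 1.7 to 17 N while the height stayed at 0.1876. The rod is therefore on the floor: the foot works out at about 0.047 m, against 0.048 m measured by camera. I'll ease the load off, then open.

```bash
python3 -m handwheel '[0,-0.1,0,0,0,0,0,0,-0.2,0,0,0,0,0,0,-0.2,0,0,0,0,0]'; python3 d.py 0.499 -0.174 0.1885
```

```text
t: 9.77
tcp_pos: [0.4995, -0.1746, 0.1877]
tool_rot: [0.084, -0.702, 0.702, -0.084]
force: [-1.0, -0.6, 6.7]
finger_gap: 0.289
t 9.7667 tcp [ 0.4995 -0.1746  0.1877] F [-0.97 -0.64  6.74] gap 0.2888752363003348 q [-0.55  0.48  1.73  0.    0.92  0.78]
shift cm [ 0.04 -0.08 -0.08] toolrot [[-0.972, 0.0, 0.237], [-0.237, -0.0, -0.972], [-0.0, -1.0, 0.0]]
```

```bash
python3 -m handwheel '[0,-0.1,0,0,0,0,0,0,-0.1,0,0,0,0,2.8,0,-0.1,0,0,0,0,3.5,0,-0.1,0,0,0,0,5,0,-0.1,0,0,0,0,7,0,-0.1,0,0,0,0,8,0,-0.1,0,0,0,0,8,0,-0.1,0,0,0,0,8]'; python3 m3.py 7;python3 - <<'E'
import cv2
cv2.imwrite('pics/c7.png',cv2.resize(cv2.imread('pics/side7.png')[110:250,290:410],None,fx=4.2,fy=4.2,interpolation=2))
E
```

```text
t: 10.43
tcp_pos: [0.4995, -0.1747, 0.1882]
tool_rot: [-0.084, 0.702, -0.702, 0.084]
force: [0.5, -1.4, 0.3]
finger_gap: 0.938
side 266 plane [-0.004  0.047  0.111] medz 0.10185124364710424
 disc circ [ 0.4899 -0.1449  0.0395] from zt 0.1062307157195436Traceback (most recent call last):
  File "m3.py", line 9, in <module>
    nc,l,st,_=cv2.connectedComponentsWithStats(m.astype(np.uint8)); m=l==1+np.argmax(st[1:,4]); c=P[m]
                                                                           ~~~~~~~~~^^^^^^^^^^
    return _wrapfunc(a, 'argmax', axis=axis, out=out, **kwds)
    return bound(*args, **kwds)
ValueError: attempt to get argmax of an empty sequence
```

```bash
sleep 6
```

```text
(no output)
```

View pics/c7.png

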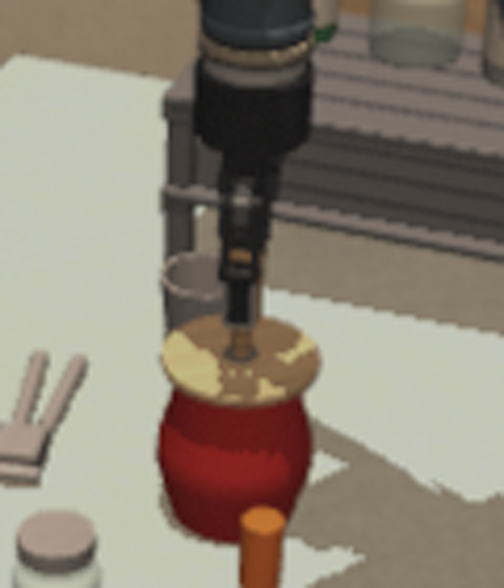

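The gauge is released with its disc on the rim and the handle still upright between the open fingers. Now straight up and away.

```bash
python3 -m handwheel '[0,-0.5,0,0,0,0,8.5,0,-1.5,0,0,0,0,8.5,0,-3,0,0,0,0,8.5,0,-5,0,0,0,0,8.5,0,-7,0,0,0,0,8.5,0,-9,0,0,0,0,8.5,0,-11,0,0,0,0,8.5,0,-13,0,0,0,0,8.5,0,-14,0,0,0,0,8.5,0,-14,0,0,0,0,8.5]'; python3 -m handwheel '[0,0,1,0,0,0,8.5,0,0,3.5,0,0,0,8.5,0,0,7,0,0,0,8.5,0,0,10,0,0,0,8.5,0,0,13,0,0,0,8.5,0,0,16,0,0,0,8.5,0,0,19,0,0,0,8.5,0,0,21,0,0,0,8.5,0,0,22,0,0,0,8.5,0,0,22,0,0,0,8.5]'
cat > m4.py <<'E'
from m import *
for n in('side','top'):
    s=snap(n); cv2.imwrite(f'pics/{n}8.png',s['frame'][...,::-1]); P=cloud(s)
    r=np.hypot(P[...,0]-.499,P[...,1]+.175)
    m=(r<.08)&(abs(P[...,2]-.133)<.012); c=P[m]
    A=np.c_[c[:,:2]-[.499,-.175],np.ones(len(c))]; print(n,m.sum(),'plane',np.linalg.lstsq(A,c[:,2],rcond=None)[0].round(4))
    e=cv2.findContours(cv2.fillConvexPoly(np.zeros(m.shape,np.uint8),cv2.convexHull(np.argwhere(m)[:,::-1].astype(np.int32)),1),0,1)[0][0].reshape(-1,2)
    print(' disc',np.round(circ(onplane(s,e,.133)),4))
    h=(r<.05)&(P[...,2]>.195)&(P[...,2]<.24); print(' handle top',h.sum(),P[h].mean(0).round(4),np.percentile(P[h][:,2],[10,50,90]).round(4))
E
python3 m4.py; python3 d.py 0 0 0|head -1;python3 - <<'E'
import cv2
cv2.imwrite('pics/c8.png',cv2.resize(cv2.imread('pics/side8.png')[110:250,290:410],None,fx=4.2,fy=4.2,interpolation=2))
E
```

```text
t: 11.37
tcp_pos: [0.5008, -0.1755, 0.3316]
tool_rot: [0.082, -0.701, 0.704, -0.086]
force: [-0.9, -0.3, -1.0]
finger_gap: 0.997
t: 12.2
tcp_pos: [0.551, -0.3909, 0.3258]
tool_rot: [-0.084, 0.703, -0.702, 0.083]
force: [0.0, 0.6, -0.6]
finger_gap: 1.0
side 621 plane [-0.0029 -0.0085  0.1339]
 disc [ 0.4966 -0.1739  0.0564]
 handle top 81 [ 0.4965 -0.1709  0.2075] [0.1984 0.209  0.2139]
top 1180 plane [-0.0062  0.0024  0.1334]
 disc [ 0.4992 -0.1731  0.0534]
 handle top 99 [ 0.4981 -0.1731  0.2112] [0.2058 0.2121 0.2144]
t 12.3 tcp [ 0.5509 -0.3878  0.3268] F [-0.14 -0.08  0.1 ] gap 0.9922139370361072 q [-0.78  0.53  1.2   0.    1.41  0.55]
```

```bash
sleep 6
```

```text
(no output)
```

View pics/c8.png

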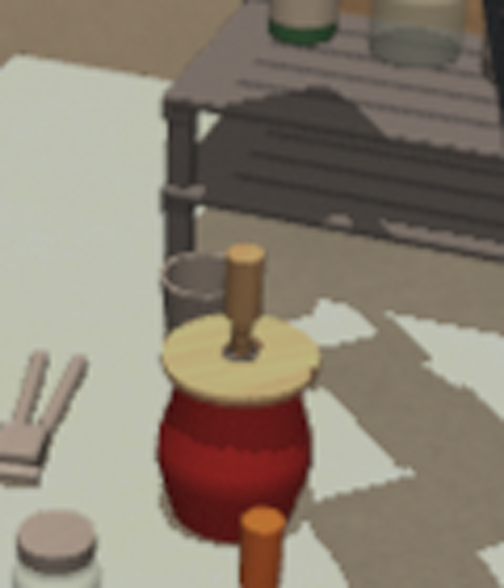

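View pics/top8.png

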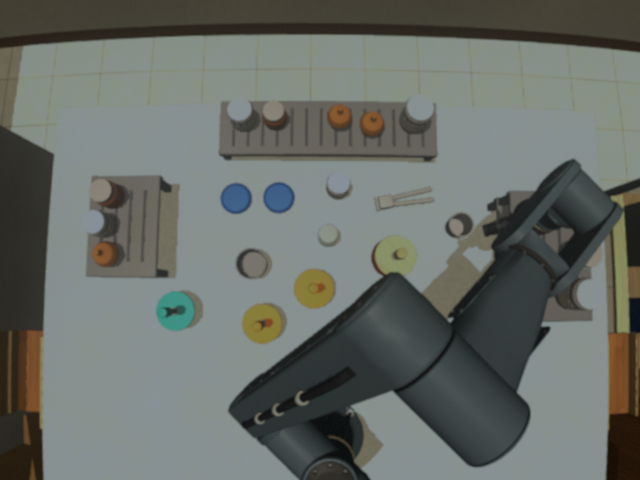

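View pics/side8.png

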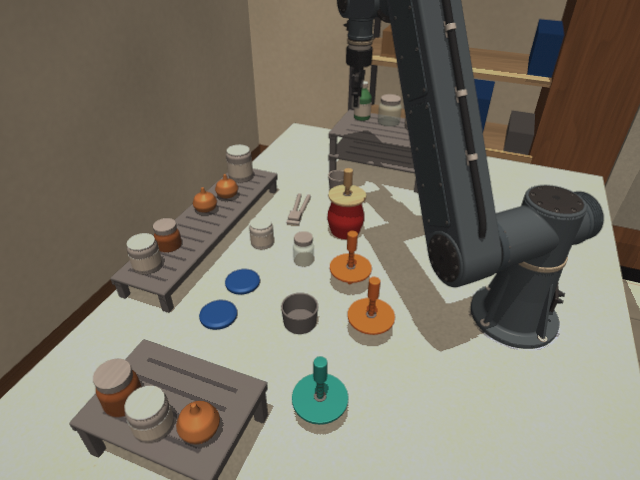

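The gauge stands upright in the keeper, handle at side (347,178), disc flat on the rim at (347,195). Nothing else has moved in either view. I'll let the arm settle and hand in.

```bash
python3 -m handwheel '[0,0,0,0,0,0,8.5,0,0,0,0,0,0,8.5,0,0,0,0,0,0,8.5]'; python3 -c "
from station import manip; print(manip.sign_off())"
```

```text
t: 12.55
tcp_pos: [0.5516, -0.3872, 0.3287]
tool_rot: [-0.085, 0.702, -0.702, 0.085]
force: [-0.5, 0.2, -0.3]
finger_gap: 0.991
the job is handed in; nothing more can be done
None
```

The beech gauge is standing upright in the onion keeper with its disc flat on the rim, and I handed the job in at about 12.6 s. I lifted it out of the tub by its handle and pressed it down the middle. At the inner floor the force rose to 17 N and the height stopped changing. I then eased the load off, let go and moved the arm clear.

**Last checks:**
- **Disc:** its top is level within 0.5° at z ≈ 0.1335 m (0.133 expected). It is centred at (0.499, -0.173), within about 2 mm of the mouth centre.
- **Depth:** the handle top is at about 0.2125 m, which puts the foot at about 0.0475 m. Pressing gave 0.047 m and the first camera view of the floor 0.048 m, so the keeper is about 77 mm deep inside.
- **Other items:** nothing else looks moved in either view, by eye only.

**Disagreements:** readings of the disc's tilt while it was held differed by about 1°. The arm partly hid the disc then. One camera measurement right after release failed for the same reason, and I repeated it with the arm clear.

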